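# Level a three-point tilt table

### The arm

A 6-joint arm with a two-finger parallel gripper is mounted at the origin on a cart in front of the work surface, level with it; the furniture and walls round the work are solid. World frame = base frame: x ahead of the robot, y to its left, z up, the work surface at z = 0. Lengths are in mm, angles in rad, forces in N, time in s.
With the tool pointing down it reaches from about 250 to 775 mm from the base axis. Payload 8.9 kg.
Tool frame: the origin (TCP) lies between the finger pads; the fingertips stand 22 mm ahead of it and the grasp point (between the pads) lies 3 mm ahead of it; z points along the fingers, y is the line along which they close (so a half turn about z gives the same grasp; the last joint's range is limited). The gripper opens to 85 mm and grips with 20 to 120 N. Pads are 22 mm wide; open, the fingers measure 114 mm over their backs; the gripper's body (76 mm by 85 mm) begins 54 mm behind the grasp point. The pads swing forward as they close: fully open they stand 13 mm farther back than shut.
Start: joints at [-1.275, 0.291, -0.153, 1.127, 0, 1.431], TCP at [221.147, -476.149, 213.305] pointing down, gripper open.
Joint ranges: [-2.52, 2.52], [-0.91, 1.74], [-1.3, 1.37], [-1.96, 2.02], [-1.52, 1.47], [-3.14, 3.14]. Speed limits (rad/s): [2.22, 2.22, 2.79, 3.14, 3.14, 3.14].

### API

Orientations are given as [roll, pitch, yaw] about the fixed x, y, z axes, in that order (R = Rz(yaw) Ry(pitch) Rx(roll)).
In Python, from plant import ctrl gives the robot as it stands.
- The arm moves only by the tool arm_command, never from a script. Its argument "steps" is a list of rows, each an object of numbers: "tx", "ty", "tz": the shift along the tool's x, y, z in m; "yaw": the turn about the tool's z in rad. A call has 1 to 10 rows; each row is the pose to reach, as a shift and turn from the pose commanded when the call began, along the tool's axes at that moment; what a row does not reach only later rows make up. A row lasts 1/8 s, in which the tool goes at most 62.5 mm and 10.7 degrees, less where a joint would pass 70% of its speed; a pose out of reach is approached as far as the arm can. A call with a gripper value outside its range is refused whole. "grip" is the opening, from -1 (shut) to 1 (fully open), so that 0 is half open, set as the call begins (left out, the last holds). The fingers move at their own pace and stop on an object; the grip force is fixed at half the most. Time passes only in rows, so rows that repeat a pose let the fingers close. It gives the time, the measured TCP pose, the force, the opening and the grip force at its end, in the units of the state.
- ctrl.state(): the state, without advancing time (a new reading comes with each control period).
- ctrl.capture(name): name is "scene" or "top"; returns the picture (480x640x3 uint8, blue, green, red); there is no depth.
- ctrl.camera_params(name): a dict with "fovy" (degrees; the focal length in pixels is half the picture's height over the tangent of half this angle, whatever the lens; pixels are square), "cx", "cy" (the principal point, pixels), "world_from_camera" (4x4, takes a point from camera to world coordinates). Camera axes: x right, y up, looking along -z (the intrinsics and any distortion apply to the point x, -y, -z); pixel columns grow to the right and rows downward; lengths in mm; the calibration is good to about 2 mm. A picture is of the moment at which its call begins. camera_params takes no time and is no camera call.
- ctrl.job_done(): hands the job in; it is judged then, once.
The state is a dict: "clock": time; "q": joint angles; "joint_vel": joint speeds; "tau": joint torques, N m; "eef_pos": TCP position; "tool_rot": TCP orientation; "wrist_force": force on the tool from outside, world axes, zero at the start; "torque": the same for the moment, N m; "width": finger opening in mm; "finger_force": force on a finger pad.
Only numpy, scipy, OpenCV 4.12 (cv2) and the standard library are available. Lean on these libraries where they do the work, as an engineer would, in place of code of your own. Each camera call takes 0.05 s, during which the arm holds its last target. There are 200 camera calls.

### The job

Level the plate of the three-point tilt table: with the fingertips press down the brass button on each of its two sprung corners until that corner's forked pointer stands level with the raised ring on its scale rod, then let go. Friction holds a corner where you leave it, so do not push a pointer past its ring. Nothing is to be lifted, and the other things on the bench stay where they lie.

Things in the scene. Friction and masses are not known exactly. Their poses are not given: they have to be found in the camera images.
- table: three-point levelling table fixed to the bench: grey base 184 mm square under an aluminium plate 160 mm square, 10 mm thick, top 70 mm above the bench when level. Origin: middle of the underside, z up; yawed up to 0.35 rad. Ball pivot under a dark cap at (66, 66) mm, sprung corners at (-66, 66) near and (66, -66) far; fourth corner free. A work stop 5 mm high lies along the far edge
- near_pad (a point): centre of the top of the brass button (20 mm across, 6 mm high) on the near left sprung corner, the place to press: 76 mm above the bench when that corner is level, 9 to 17 mm more at the start. Moves with the plate
- near_pointer (a point): the near corner's pointer: midpoint between the tines of a brass fork, 26 mm wide, 2 mm thick, that juts from the plate's edge round the scale rod at the plate's mid height. Moves with the plate, 36 mm farther out than the button, so it sinks 1.27 times as much
- near_mark (a point): centre of the raised dark ring (14 mm across, 2 mm thick) on the near corner's scale rod, 65 mm above the bench: the pointer's setting. The fixed steel rod is 8 mm thick, its top 94 mm above the bench, at (-102, 66) mm in the table's frame, with thin black lines every 5 mm above and below the ring
- near_tilt (a joint): tilt (rad) of the plate about the table's y direction through the pivot, 132 mm from the near button: 0 with the pointer at its ring, positive while that corner stands proud (0.07 to 0.13 at the start). Pressing the near button lowers it and leaves the other corner. A spring lifts, a friction collar holds: the button sinks under 7 to 13 N, stays where left and does not rise by itself
- far_pad (a point): centre of the top of the brass button (20 mm across, 6 mm high) on the far right sprung corner, the place to press: 76 mm above the bench when that corner is level, 9 to 17 mm more at the start. Moves with the plate
- far_pointer (a point): the far corner's pointer: midpoint between the tines of a brass fork, 26 mm wide, 2 mm thick, that juts from the plate's edge round the scale rod at the plate's mid height. Moves with the plate, 36 mm farther out than the button, so it sinks 1.27 times as much
- far_mark (a point): centre of the raised dark ring (14 mm across, 2 mm thick) on the far corner's scale rod, 65 mm above the bench: the pointer's setting. The fixed steel rod is 8 mm thick, its top 94 mm above the bench, at (66, -102) mm in the table's frame, with thin black lines every 5 mm above and below the ring
- far_tilt (a joint): tilt (rad) of the plate about the table's x direction through the pivot, 132 mm from the far button: 0 with the pointer at its ring, positive while that corner stands proud (0.07 to 0.13 at the start). Pressing the far button lowers it and leaves the other corner. A spring lifts, a friction collar holds: the button sinks under 7 to 13 N, stays where left and does not rise by itself
- bone_nut_1: bone nut blank, a plain off-white bar 54 x 10 x 10 mm, lying loose just right of the table; to stay where it lies
- bone_nut_3: bone nut blank, a plain off-white bar about 54 x 10 x 10 mm lying askew, loose, just right of the table; to stay where it lies
- pencil: yellow pencil, 170 mm long, 7 mm thick, loose just left of the table; to stay where it lies
- dial_caliper: steel dial caliper, 200 x 68 x 16 mm, loose near the bench's left edge; to stay where it lies
- bridge_blank: dark rosewood guitar-bridge blank, 192 x 48 x 12 mm, loose to the right, beside the tip of the guitar's headstock; to stay where it lies
- thumb_plane: little brass thumb plane, 81 x 54 x 35 mm, loose to the right in front of the drawer chest; to stay where it lies

How it is judged (in metres and radians):
At the end, for the whole second after the job is handed in: Both corners released and at rest, each pointer within 3 mm of the height of its ring (z of near_pointer in the frame of near_mark between -0.003 and 0.003 m and z of far_pointer in the frame of far_mark between -0.003 and 0.003 m and velocity of joint near_tilt between -0.02 and 0.02 rad/s and velocity of joint far_tilt between -0.02 and 0.02 rad/s); the robot touches nothing.
It fails at once if a pointer was pushed more than 5 mm past its ring (z of near_pointer in the frame of near_mark below -0.005 m or z of far_pointer in the frame of far_mark below -0.005 m).
It fails at once if a corner of the plate was lifted (value of joint any of near_tilt, far_tilt above 0.145 rad or velocity of joint any of near_tilt, far_tilt above 0.1 rad/s).
It fails at once if one of the other things was moved more than 10 mm or lifted (distance of any of bone_nut_1, bone_nut_3, pencil, dial_caliper, bridge_blank, thumb_plane from where it was at the start of the episode above 0.01 m).
It also fails if it takes over 51 s, if anything falls off the work surface, if the arm or the gripper's body presses on something with over 40 N, if the wrist force passes 120 N, or if a joint passes its speed limit or range.

## Working session

There is one attempt and no reset: what is moved stays moved. The work goes in short steps, Python scripts to look and compute and a tool call to move; the robot and the scene stay as the last step left them, time stands still between calls to the robot, and variables do not carry over. Pictures are saved under pics/ and viewed, at most 10 in all, crops included, and the job is handed in when it is done.

Besides the shell and the picture viewer there is one more tool, called after "Emit:" in YAML: its name, and indented under it one key for each argument. arm_command: Moves the arm, as the interface text tells. Its arguments: {"type":"object","properties":{"steps":{"type":"array","items":{"type":"object","properties":{"tx":{"type":"number"},"ty":{"type":"number"},"tz":{"type":"number"},"yaw":{"type":"number"}}}},"grip":{"type":"number"}},"required":["steps"]}

```bash
mkdir -p pics; python3 - <<'E'
from plant import ctrl
import cv2,numpy as np
for n in("scene","top"):
    im=ctrl.capture(n);cv2.imwrite(f"pics/{n}0.png",im)
    p=ctrl.camera_params(n);print(n,p["fovy"],p["cx"],p["cy"],{k:v for k,v in p.items() if k not in("fovy","cx","cy","world_from_camera")});print(np.round(p["world_from_camera"],3))
print(ctrl.state())
E
```

```text
scene 48.113170507257976 321.0580293135012 240.14314105908633 {}
[[-6.36000e-01  5.33000e-01 -5.58000e-01 -1.07518e+02]
 [-7.71000e-01 -4.57000e-01  4.43000e-01  5.87583e+02]
 [-1.90000e-02  7.13000e-01  7.01000e-01  8.94069e+02]
 [ 0.00000e+00  0.00000e+00  0.00000e+00  1.00000e+00]]
top 54.85799172256301 331.42279821954537 243.11987063094796 {}
[[-1.70000e-02  9.91000e-01 -1.32000e-01  4.11346e+02]
 [-1.00000e+00 -1.50000e-02  1.80000e-02  5.65890e+01]
 [ 1.60000e-02  1.32000e-01  9.91000e-01  9.67565e+02]
 [ 0.00000e+00  0.00000e+00  0.00000e+00  1.00000e+00]]
{'clock': 0.1, 'q': array([-1.27527677e+00,  2.91218840e-01, -1.54047003e-01,  1.12671289e+00,
        1.03122180e-05,  1.43150724e+00]), 'joint_vel': array([-0.0011669 , -0.00194739,  0.00047577, -0.00118233, -0.00201726,
       -0.00054803]), 'tau': array([ 6.94666105e-04, -5.37976885e+01,  3.31918108e+01,  9.24174412e-03,
       -2.67791684e-04,  4.48807566e-05]), 'eef_pos': array([ 221.03843873, -475.74018586,  212.79384019]), 'tool_rot': array([-3.14042313e+00, -1.74376979e-04,  4.34808533e-01]), 'wrist_force': array([1.04550222, 0.41687775, 0.01758892]), 'torque': array([ 0.0049091 , -0.06037882,  0.02896591]), 'finger_force': 0.0, 'width': 85.8702903262545}
```

View pics/scene0.png

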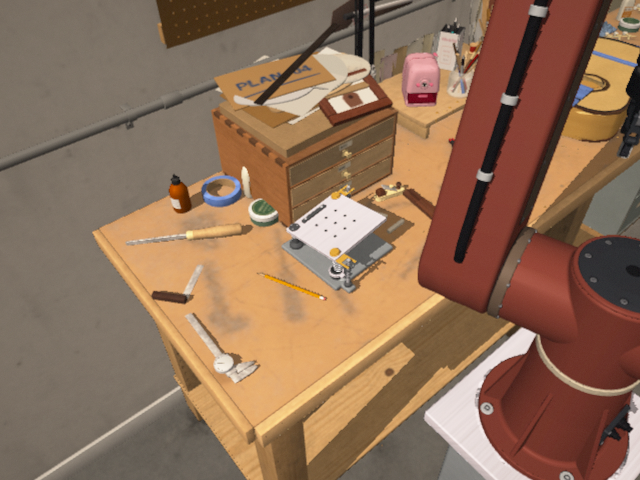

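View pics/top0.png

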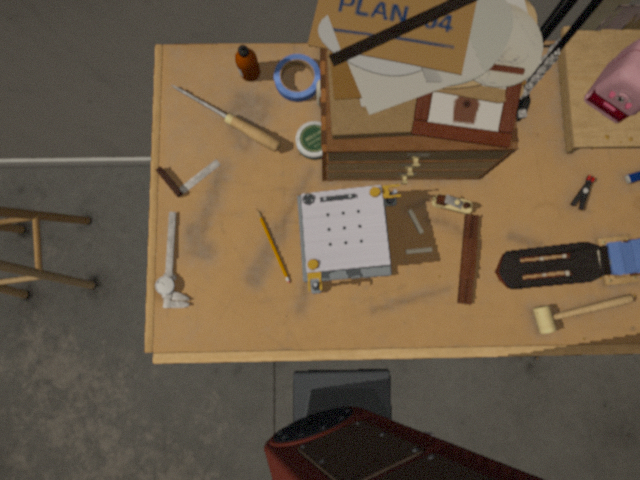

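The scene view shows the table, with its near sprung corner at about (340,262) and far one at (338,193). The top view puts the near button at about (313,264), the far at (376,192), and the chest's foot close behind at row 178. Next I'll take enlarged crops.

```bash
cat > h.py <<'E'
from plant import ctrl
import numpy as np,cv2
P={n:ctrl.camera_params(n) for n in("scene","top")}
def ray(n,u,v):
    p=P[n];f=240/np.tan(np.radians(p["fovy"]/2));T=np.array(p["world_from_camera"])
    return T[:3,3],T[:3,:3]@np.array([(u-p["cx"])/f,-(v-p["cy"])/f,-1])
def onz(n,u,v,z):
    o,d=ray(n,u,v);return o+d*(z-o[2])/d[2]
def proj(n,X):
    p=P[n];f=240/np.tan(np.radians(p["fovy"]/2));T=np.array(p["world_from_camera"])
    c=T[:3,:3].T@(np.asarray(X,float)-T[:3,3]);return np.array([p["cx"]+f*c[0]/-c[2],p["cy"]-f*c[1]/-c[2]])
def tri(u1,u2):
    (a,d),(b,e)=ray("scene",*u1),ray("top",*u2)
    s=np.linalg.lstsq(np.c_[d,-e],b-a,rcond=None)[0];A,B=a+s[0]*d,b+s[1]*e
    return (A+B)/2,np.linalg.norm(A-B)
E
python3 - <<'E'
from h import *
s=cv2.imread("pics/scene0.png");t=cv2.imread("pics/top0.png")
a=cv2.resize(s[180:300,275:395],(600,600),interpolation=cv2.INTER_CUBIC)  # x5
b=cv2.resize(t[175:300,290:400],None,fx=4.8,fy=4.8,interpolation=cv2.INTER_CUBIC)
cv2.imwrite("pics/cs.png",a);cv2.imwrite("pics/ct.png",b)
for n,im in(("scene",s),("top",t)):
    h=cv2.cvtColor(im,cv2.COLOR_BGR2HSV)
    m=cv2.inRange(h,(12,150,130),(28,255,255))
    k,l,st,c=cv2.connectedComponentsWithStats(m)
    for i in range(1,k):
        if st[i,4]>15 and 270<c[i][0]<420 and 170<c[i][1]<310: print(n,st[i],c[i].round(1),onz(n,*c[i],87).round())
print("chest foot",onz("top",325,179,0),onz("top",495,178,0),"chest top edge px", [onz("top",330,152,z).round() for z in(100,150,200)])
E
```

```text
scene [302 174  14   8  16] [309.2 177.5] [721. -38.  87.]
scene [331 186  24  13 106] [340.5 192.6] [628. -58.  87.]
scene [330 248  10   8  59] [334.3 251.8] [490.  79.  87.]
scene [336 254  20  14  87] [344.  259.9] [460.  79.  87.]
scene [264 274  57  25 245] [291.9 285.9] [473. 203.  87.]
top [383 184  18  14 119] [389.3 191.1] [630. -74.  87.]
top [371 188   9   8  58] [374.8 191.4] [629. -46.  87.]
top [259 217  28  60 207] [272.6 247.1] [523. 154.  87.]
top [309 260   9   9  65] [312.8 263.8] [489.  77.  87.]
top [308 273  13   9  71] [314.2 275.6] [467.  75.  87.]
chest foot [679.66778504  50.68590656   0.        ] [ 677.33993825 -317.17463663    0.        ] chest top edge px [array([706.,  41., 100.]), array([689.,  42., 150.]), array([672.,  43., 200.])]
```

View pics/cs.png

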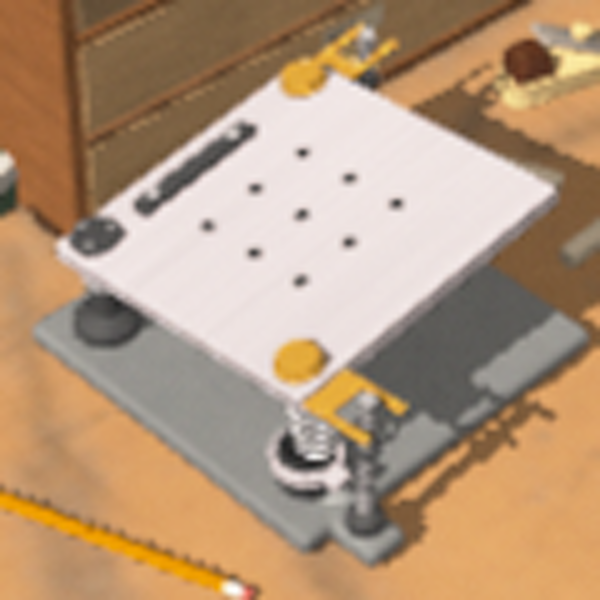

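View pics/ct.png

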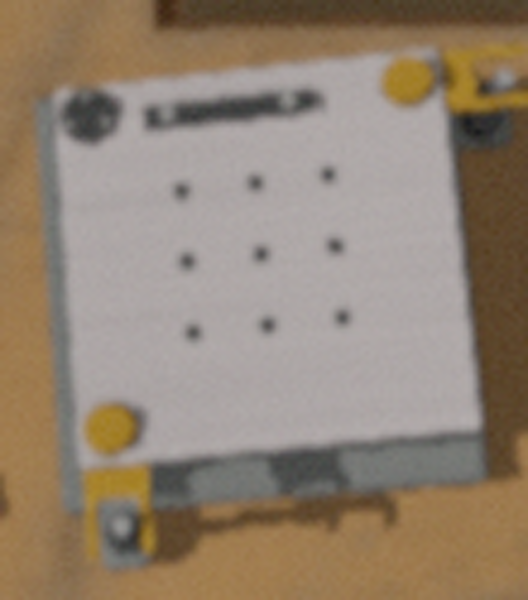

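Scene crop: the plate stands proud at both corners. The buttons are at crop (300,360) and (303,77), and the forks stand above the rings. The top crop shows the buttons at (110,428) and (407,80), which is roughly world (489,77) and (629,-46). The chest front is at x≈678. Next I'll triangulate and move over the near button with the gripper shut.

```bash
cat >> h.py <<'E'
def go(x,y,z,yaw=None):
    s=ctrl.state();d=np.array([x,y,z])-s["eef_pos"];w=s["tool_rot"][2];c,k=np.cos(w),np.sin(w)
    print("tx %.4f ty %.4f tz %.4f yaw %.3f"%((d[0]*c+d[1]*k)/1e3,(d[0]*k-d[1]*c)/1e3,-d[2]/1e3,0 if yaw is None else w-yaw))
E
python3 - <<'E'
from h import *
print(tri((334.3,251.8),(312.8,263.8)),tri((335.6,195.4),(374.8,191.4)))
go(489,77,213,0.065)
E
```

```text
(array([490.15572059,  77.5966215 ,  86.03343301]), np.float64(1.689001008477662)) (array([630.55357396, -45.80184391,  83.63957364]), np.float64(0.7697987065516936))
tx 0.4759 ty -0.3884 tz -0.0002 yaw 0.370
```

Emit:
arm_command:
  steps:
    - {"tx": 0.476,"ty": -0.388,"tz": 0,"yaw": 0.37}
    - {"tx": 0.476,"ty": -0.388,"tz": 0,"yaw": 0.37}
    - {"tx": 0.476,"ty": -0.388,"tz": 0,"yaw": 0.37}
    - {"tx": 0.476,"ty": -0.388,"tz": 0,"yaw": 0.37}
    - {"tx": 0.476,"ty": -0.388,"tz": 0,"yaw": 0.37}
    - {"tx": 0.476,"ty": -0.388,"tz": 0,"yaw": 0.37}
    - {"tx": 0.476,"ty": -0.388,"tz": 0,"yaw": 0.37}
    - {"tx": 0.476,"ty": -0.388,"tz": 0,"yaw": 0.37}
    - {"tx": 0.476,"ty": -0.388,"tz": 0,"yaw": 0.37}
    - {"tx": 0.476,"ty": -0.388,"tz": 0,"yaw": 0.37}
  grip: -1

```text
clock: 1.35
eef_pos: [489.9, 78.6, 213.2]
tool_rot: [3.142, 0.0, 0.066]
wrist_force: [1.2, -0.3, 0.3]
width: -0.1
finger_force: 0.0
```

Emit:
arm_command:
  steps:
    - {"tx": 0,"ty": 0.001,"tz": 0.04}
    - {"tx": 0,"ty": 0.001,"tz": 0.07}
    - {"tx": 0,"ty": 0.001,"tz": 0.09}
    - {"tx": 0,"ty": 0.001,"tz": 0.095}
    - {"tx": 0,"ty": 0.001,"tz": 0.095}

```text
schema error: expected keys tx, ty, tz, yaw
```

```bash
python3 - <<'E'
from h import *
s=ctrl.capture("scene");t=ctrl.capture("top")
a=cv2.resize(s[190:310,275:395],(600,600),interpolation=cv2.INTER_CUBIC)
cv2.imwrite("pics/cs2.png",a);cv2.imwrite("pics/s2.png",s)
print(ctrl.state()["eef_pos"],ctrl.state()["wrist_force"])
E
```

```text
[490.71509441  80.46430068 212.79082833] [ 0.25655595 -0.36296901  0.45619166]
```

View pics/cs2.png

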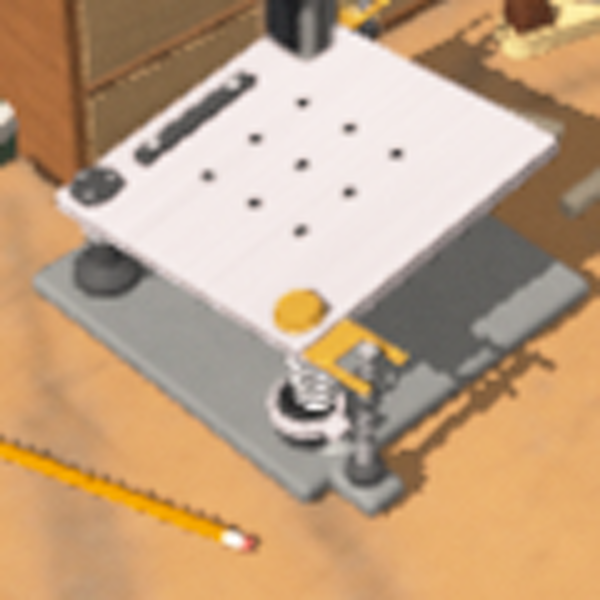

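The move was refused because each row needs all four keys. The picture shows the shut fingertips at crop (303,45), still high above the near button at crop (300,310).

Emit:
arm_command:
  steps:
    - {"tx": 0,"ty": 0.003,"tz": 0.04,"yaw": 0}
    - {"tx": 0,"ty": 0.003,"tz": 0.07,"yaw": 0}
    - {"tx": 0,"ty": 0.003,"tz": 0.09,"yaw": 0}
    - {"tx": 0,"ty": 0.003,"tz": 0.095,"yaw": 0}
    - {"tx": 0,"ty": 0.003,"tz": 0.095,"yaw": 0}

```text
clock: 2.08
eef_pos: [489.6, 73.0, 118.5]
tool_rot: [3.142, 0.0, 0.064]
wrist_force: [0.4, 0.2, -0.4]
width: 0.1
finger_force: 0.0
```

```bash
python3 - <<'E'
from h import *
s=ctrl.capture("scene")
a=cv2.resize(s[190:310,275:395],(600,600),interpolation=cv2.INTER_CUBIC)
cv2.imwrite("pics/cs3.png",a)
print(ctrl.state()["eef_pos"],ctrl.state()["wrist_force"])
E
```

```text
[489.97236825  73.02150623 118.94881207] [-0.18305026 -0.56635802 -0.48586982]
```

View pics/cs3.png

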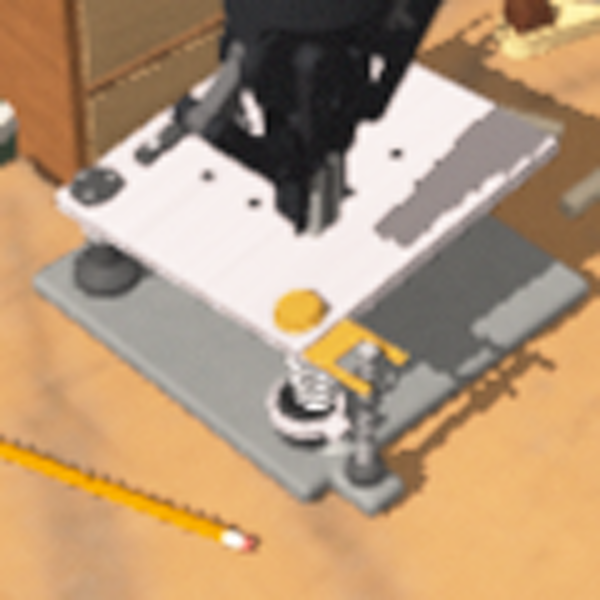

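```bash
python3 - <<'E'
from h import *
for z in(86,97,110,119,130): 
    p=proj("scene",(490,73,z)); print(z,p.round(1),((p-[275,190])*5).round())
s=ctrl.capture("top");cv2.imwrite("pics/t3.png",cv2.resize(s[175:315,280:420],(560,560),interpolation=cv2.INTER_CUBIC))
print(proj("top",(490,73,119)),ctrl.state()["eef_pos"],ctrl.state()["tool_rot"])
E
```

```text
86 [336.4 250.9] [307. 304.]
97 [336.4 247.2] [307. 286.]
110 [336.4 242.8] [307. 264.]
119 [336.4 239.7] [307. 248.]
130 [336.4 235.8] [307. 229.]
[314.53885697 261.94693925] [490.18437074  73.08898005 119.12994783] [ 3.14147043e+00 -1.23718547e-03  6.46368029e-02]
```

View pics/t3.png

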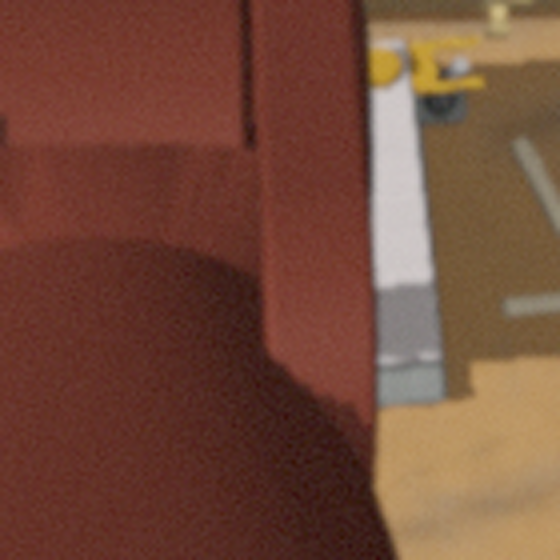

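The top view shows the arm hiding the near corner, with the far button visible at crop (385,65). In the scene view the tip sits about 12 px higher than predicted, so I'll check that against the first picture.

```bash
python3 - <<'E'
from h import *
for z in(180,191,204,213): print(z,proj("scene",(221,-476,z)).round(1),proj("top",(221,-476,z)).round(1))
print("tip seen at z97:",onz("scene",275+312/5,190+230/5,97).round(1), "s2 z191",onz("scene",275+303/5,190+50/5,191).round(1))
s=cv2.imread("pics/scene0.png");t=ctrl.capture("scene")
a=cv2.resize(s[90:190,560:640],None,fx=6,fy=6,interpolation=cv2.INTER_CUBIC)
b=cv2.resize(t[170:270,310:365],None,fx=6,fy=6,interpolation=cv2.INTER_CUBIC)
cv2.imwrite("pics/v8.png",np.hstack([a[:,:450],b[:,:330]]))
E
```

```text
180 [611.8 169.4] [647.8 415.6]
191 [613.7 165.3] [652.5 417.2]
204 [615.9 160.3] [658.2 419.1]
213 [617.5 156.8] [662.2 420.5]
tip seen at z97: [514.   49.6  97. ] s2 z191 [522.1  47.7 191. ]
```

View pics/v8.png

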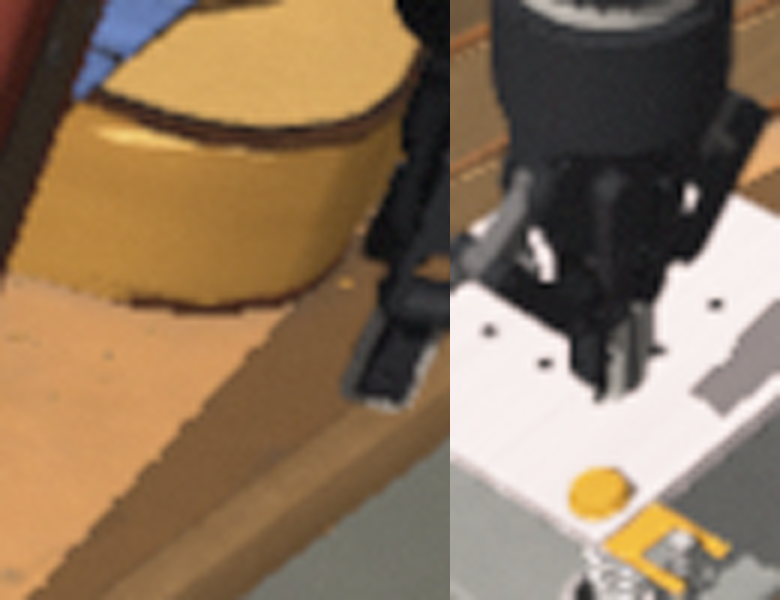

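The shut fingertip shows at right-panel (610,395), about 33 mm "too high" along its ray, or offset sideways. Touch will decide that, so I'll descend slowly while watching the force.

Emit:
arm_command:
  steps:
    - {"tx": 0,"ty": -0.0045,"tz": 0.0,"yaw": 0}
    - {"tx": 0,"ty": -0.0045,"tz": 0.002,"yaw": 0}
    - {"tx": 0,"ty": -0.0045,"tz": 0.004,"yaw": 0}
    - {"tx": 0,"ty": -0.0045,"tz": 0.006,"yaw": 0}
    - {"tx": 0,"ty": -0.0045,"tz": 0.008,"yaw": 0}
    - {"tx": 0,"ty": -0.0045,"tz": 0.008,"yaw": 0}

```text
clock: 2.98
eef_pos: [489.2, 77.7, 110.1]
tool_rot: [3.142, 0.0, 0.065]
wrist_force: [-0.1, 0.4, 0.4]
width: 0.1
finger_force: 0.0
```

```bash
python3 - <<'E'
from h import *
t=ctrl.capture("scene");st=ctrl.state();print(st["eef_pos"],st["wrist_force"])
# dark/non-plate lowest tip pixels: difference against start image
d=cv2.absdiff(t,cv2.imread("pics/scene0.png")).max(2)[180:275,300:375]>40
n,l,s,c=cv2.connectedComponentsWithStats(d.astype(np.uint8))
i=1+s[1:,4].argmax();ys,xs=np.where(l==i)
for y in range(ys.max()-8,ys.max()+1): print(y+180,xs[ys==y]+300)
print(proj("scene",st["eef_pos"]-[0,0,22]))
E
```

```text
[489.24932523  77.70408982 110.2122249 ] [-0.34189371 -0.57171322  0.31466168]
232 [328 329 330 331 332 333 334 335 336 337 338 339 340 341 342]
233 [328 329 330 331 332 333 334 335 336 337 338 339 340 341 342]
234 [328 329 330 331 332 333 334 335 336 337 338 339 340 341]
235 [328 329 330 331 332 333 334 337 338 339 340 341]
236 [328 329 330 331 332 333 334 337 338 339 340]
237 [329 330 331 332 333 334 335 336 337 338 339 340]
238 [331 332 333 334 335 336 337 338 339 340]
239 [332 333 334 335 336 337 338 339]
240 [334 335 336 337 338]
[334.94215822 251.37838803]
```

Emit:
arm_command:
  steps:
    - {"tx": 0,"ty": 0,"tz": 0.001,"yaw": 0}
    - {"tx": 0,"ty": 0,"tz": 0.002,"yaw": 0}
    - {"tx": 0,"ty": 0,"tz": 0.003,"yaw": 0}
    - {"tx": 0,"ty": 0,"tz": 0.004,"yaw": 0}
    - {"tx": 0,"ty": 0,"tz": 0.004,"yaw": 0}

```text
clock: 3.65
eef_pos: [489.3, 77.8, 106.2]
tool_rot: [-3.142, 0.0, 0.065]
wrist_force: [0.1, 0.1, 0.5]
width: -0.0
finger_force: 0.0
```

Emit:
arm_command:
  steps:
    - {"tx": 0,"ty": 0,"tz": 0.001,"yaw": 0}
    - {"tx": 0,"ty": 0,"tz": 0.002,"yaw": 0}
    - {"tx": 0,"ty": 0,"tz": 0.003,"yaw": 0}
    - {"tx": 0,"ty": 0,"tz": 0.004,"yaw": 0}
    - {"tx": 0,"ty": 0,"tz": 0.004,"yaw": 0}

```text
clock: 4.28
eef_pos: [489.3, 77.8, 102.2]
tool_rot: [-3.142, 0.0, 0.065]
wrist_force: [0.3, 0.7, -0.2]
width: -0.3
finger_force: 0.0
```

```bash
python3 - <<'E'
from h import *
t=ctrl.capture("scene");st=ctrl.state();print(st["eef_pos"],st["wrist_force"])
b=cv2.resize(t[200:300,290:390],None,fx=6,fy=6,interpolation=cv2.INTER_CUBIC)
cv2.imwrite("pics/v9.png",b)
E
```

```text
[489.28823374  77.75969177 102.26282202] [ 0.3862134   0.22727125 -0.02969201]
```

View pics/v9.png

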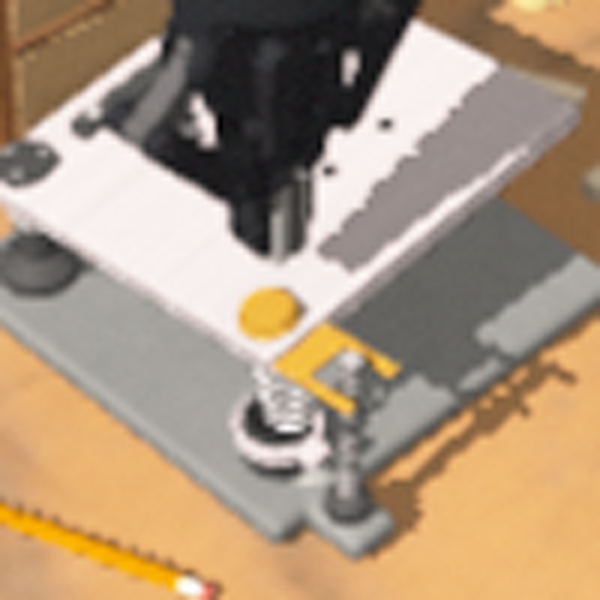

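The shadow of the tip falls well away from it on the plate, so the tip really is about 20–30 mm above the button and the nominal tip height can't be trusted. I'll touch the near rod's top, known to be 94 mm, as a height reference.

```bash
python3 - <<'E'
from h import *
print(onz("top",315.4,285,94)) 
x,y=489.3,77.5
print(x-36*np.cos(.065),y-36*np.sin(.065))
E
```

```text
[448.7545548   72.38192327  94.        ]
453.3760232278332 75.16164740194783
```

Emit:
arm_command:
  steps:
    - {"tx": -0.018,"ty": 0,"tz": -0.004,"yaw": 0}
    - {"tx": -0.036,"ty": 0,"tz": -0.004,"yaw": 0}
    - {"tx": -0.036,"ty": 0,"tz": -0.002,"yaw": 0}
    - {"tx": -0.036,"ty": 0,"tz": 0.0,"yaw": 0}
    - {"tx": -0.036,"ty": 0,"tz": 0.0,"yaw": 0}

```text
clock: 4.95
eef_pos: [454.0, 75.4, 102.1]
tool_rot: [3.142, -0.0, 0.065]
wrist_force: [-0.5, 0.2, 0.5]
width: 0.0
finger_force: 0.0
```

Emit:
arm_command:
  steps:
    - {"tx": 0,"ty": 0,"tz": 0.0015,"yaw": 0}
    - {"tx": 0,"ty": 0,"tz": 0.003,"yaw": 0}
    - {"tx": 0,"ty": 0,"tz": 0.004,"yaw": 0}

```text
clock: 5.32
eef_pos: [453.4, 75.4, 98.2]
tool_rot: [-3.142, 0.0, 0.065]
wrist_force: [0.2, -0.5, -0.0]
width: 0.1
finger_force: 0.0
```

Emit:
arm_command:
  steps:
    - {"tx": 0,"ty": 0,"tz": 0.001,"yaw": 0}
    - {"tx": 0,"ty": 0,"tz": 0.002,"yaw": 0}
    - {"tx": 0,"ty": 0,"tz": 0.003,"yaw": 0}

```text
clock: 5.7
eef_pos: [453.4, 75.4, 95.3]
tool_rot: [-3.142, -0.0, 0.065]
wrist_force: [0.7, -0.5, -0.2]
width: -0.3
finger_force: 0.0
```

Emit:
arm_command:
  steps:
    - {"tx": 0,"ty": 0,"tz": 0.001,"yaw": 0}
    - {"tx": 0,"ty": 0,"tz": 0.002,"yaw": 0}
    - {"tx": 0,"ty": 0,"tz": 0.003,"yaw": 0}

```text
clock: 6.08
eef_pos: [453.4, 75.4, 92.2]
tool_rot: [-3.142, -0.0, 0.065]
wrist_force: [-0.3, 0.6, 0.3]
width: -0.3
finger_force: 0.0
```

```bash
python3 - <<'E'
from h import *
t=ctrl.capture("scene");st=ctrl.state();print(st["eef_pos"],st["wrist_force"])
d=cv2.absdiff(t,cv2.imread("pics/scene0.png")).max(2)[200:300,310:375]>40
n,l,s,c=cv2.connectedComponentsWithStats(d.astype(np.uint8))
i=1+s[1:,4].argmax();ys,xs=np.where(l==i)
for y in range(ys.max()-8,ys.max()+1,2): print(y+200,xs[ys==y].min()+310,xs[ys==y].max()+310)
print("rod top",proj("scene",(453,75,94)),"button",proj("scene",(489.5,77.5,86)))
cv2.imwrite("pics/v10.png",cv2.resize(t[200:300,290:390],None,fx=6,fy=6,interpolation=cv2.INTER_CUBIC))
E
```

```text
[453.33510641  75.42569051  92.13697259] [-0.90142084  0.44568965 -0.38236577]
247 340 352
249 341 351
251 341 347
253 343 349
255 345 349
rod top [347.45565826 258.42142669] button [334.93938065 252.00492532]
```

Emit:
arm_command:
  steps:
    - {"tx": 0,"ty": 0,"tz": 0.001,"yaw": 0}
    - {"tx": 0,"ty": 0,"tz": 0.002,"yaw": 0}
    - {"tx": 0,"ty": 0,"tz": 0.003,"yaw": 0}
    - {"tx": 0,"ty": 0,"tz": 0.004,"yaw": 0}

```text
clock: 6.62
eef_pos: [453.4, 75.4, 88.3]
tool_rot: [3.142, -0.0, 0.065]
wrist_force: [-0.4, -0.4, -0.3]
width: 0.5
finger_force: 0.0
```

Emit:
arm_command:
  steps:
    - {"tx": 0,"ty": 0,"tz": 0.001,"yaw": 0}
    - {"tx": 0,"ty": 0,"tz": 0.002,"yaw": 0}
    - {"tx": 0,"ty": 0,"tz": 0.003,"yaw": 0}

```text
clock: 7.0
eef_pos: [453.4, 75.4, 85.2]
tool_rot: [3.142, -0.0, 0.065]
wrist_force: [-0.3, -1.0, -0.1]
width: 0.2
finger_force: 0.0
```

Emit:
arm_command:
  steps:
    - {"tx": 0,"ty": 0,"tz": 0.001,"yaw": 0}
    - {"tx": 0,"ty": 0,"tz": 0.002,"yaw": 0}
    - {"tx": 0,"ty": 0,"tz": 0.003,"yaw": 0}

```text
clock: 7.38
eef_pos: [453.4, 75.4, 82.2]
tool_rot: [3.142, 0.0, 0.065]
wrist_force: [-0.0, -0.1, -0.1]
width: 0.2
finger_force: 0.0
```

```bash
python3 - <<'E'
from h import *
t=ctrl.capture("scene");st=ctrl.state();print(st["eef_pos"],st["wrist_force"])
d=cv2.absdiff(t,cv2.imread("pics/scene0.png")).max(2)[200:300,310:375]>40
n,l,s,c=cv2.connectedComponentsWithStats(d.astype(np.uint8))
i=1+s[1:,4].argmax();ys,xs=np.where(l==i)
for y in range(ys.max()-10,ys.max()+1,2): print(y+200,xs[ys==y].min()+310,xs[ys==y].max()+310)
cv2.imwrite("pics/v10.png",cv2.resize(t[200:300,290:390],None,fx=6,fy=6,interpolation=cv2.INTER_CUBIC))
E
```

```text
[453.34524082  75.4167326   82.12809021] [-1.11796268  0.23176429  0.48676216]
250 340 349
252 340 349
254 341 349
256 342 349
258 345 351
260 353 354
```

View pics/v10.png

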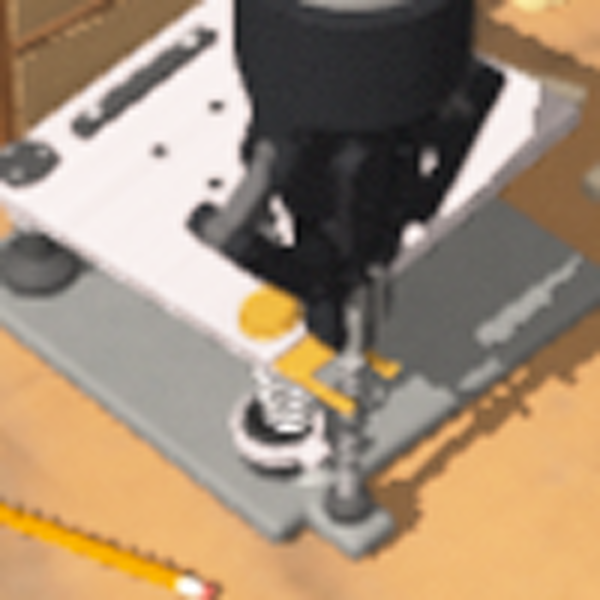

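The finger bottom is at crop (335,350), just by the rod top at (352,356), so contact should be imminent. I'll shift 3 mm outward and keep descending.

Emit:
arm_command:
  steps:
    - {"tx": -0.003,"ty": 0.001,"tz": 0.0,"yaw": 0}
    - {"tx": -0.003,"ty": 0.001,"tz": 0.001,"yaw": 0}
    - {"tx": -0.003,"ty": 0.001,"tz": 0.002,"yaw": 0}
    - {"tx": -0.003,"ty": 0.001,"tz": 0.003,"yaw": 0}

```text
clock: 7.92
eef_pos: [450.5, 74.2, 79.3]
tool_rot: [-3.142, -0.0, 0.065]
wrist_force: [0.6, 0.6, 1.5]
width: -0.2
finger_force: 0.0
```

Emit:
arm_command:
  steps:
    - {"tx": 0,"ty": 0,"tz": 0.0005,"yaw": 0}
    - {"tx": 0,"ty": 0,"tz": 0.001,"yaw": 0}
    - {"tx": 0,"ty": 0,"tz": 0.001,"yaw": 0}

```text
clock: 8.3
eef_pos: [450.5, 74.2, 78.3]
tool_rot: [-3.142, 0.0, 0.065]
wrist_force: [-1.2, -0.6, -0.7]
width: 0.0
finger_force: 0.0
```

Emit:
arm_command:
  steps:
    - {"tx": 0,"ty": 0,"tz": 0.001,"yaw": 0}
    - {"tx": 0,"ty": 0,"tz": 0.002,"yaw": 0}
    - {"tx": 0,"ty": 0,"tz": 0.003,"yaw": 0}

```text
clock: 8.68
eef_pos: [450.6, 74.2, 75.8]
tool_rot: [3.142, -0.0, 0.065]
wrist_force: [-4.2, 0.4, 18.2]
width: 0.3
finger_force: 9.3
```

```bash
cat >> h.py <<'E'
def brass(im,n="scene"):
    m=cv2.inRange(cv2.cvtColor(im,cv2.COLOR_BGR2HSV),(12,150,130),(28,255,255))
    k,l,st,c=cv2.connectedComponentsWithStats(m)
    for i in range(1,k):
        if st[i,4]>15 and 300<c[i][0]<420 and 180<c[i][1]<300: print(n,st[i],c[i].round(1))
E
python3 - <<'E'
from h import *
t=ctrl.capture("scene");st=ctrl.state();print(st["eef_pos"],st["wrist_force"]);brass(t)
s=cv2.imread("pics/scene0.png")
g=cv2.cvtColor(t,6)
print(g[248:272,330:362:1])
E
```

```text
[450.61670924  74.25090891  75.87132431] [-3.01201672 -0.06331118 12.61124154]
scene [330 249   9   7  49] [333.8 252.3]
scene [336 257  13  11  48] [341.3 261.6]
[[230 190 132  82  39  29  25  30  29  29  29  29  29  32  31  32  27  30
   36  28  31  33  48  88 109  86  72  98  97  98 100  98]
 [231 216 188 157 119  81  42  28  28  27  29  30  28  28  27  26  28  22
   20  28  32  46  47  59  89  80  73  99  99  98  97  99]
 [216 194 191 190 182 155 111  60  30  30  28  28  28  34  38  34  27  23
   27  30  37  71  70  58  89  82  75  97 100  98  98  99]
 [202 191 190 192 190 191 174 140  98  40  28  29  29  42  45  33  26  27
   31  45  64  89  77  57  87  78  76  99  99 101  98 100]
 [181 190 191 191 190 191 192 184 149  97  85  74  29  38  42  32  32  28
   35  60  86  97  79  61  87  68  75  99  99 100 100 101]
 [180 186 190 193 191 192 183 166 152 160 181 157  52  31  39  47  41  26
   33  62  90 102  79  70  94  69  74 100  99  99 100 103]
 [195 188 187 186 187 188 179 164 166 201 231 189  73  40  45  50  43  33
   32  93 125 115  79  74  97  75  80  99  98 100 101  99]
 [214 
[... 1555 characters left out ...]
9 136 167 168 167 169 169 170 169]
 [181 123  63 111 193 213 176 164 211 225 180 138 133 112 125 168 192 199
  179 102  92 108  99 113 145 166 167 167 166 167 167 166]
 [163  68  46  83 171 196 178 183 180 187 169 147 145 152  97  96 145 185
  163 105  77 100 130 146 166 167 167 167 168 169 166 162]
 [159  62  43  73 152 200 205 202 217 224 183 138 190 199  98  91 118 156
  148 100  88 130 167 166 166 168 170 169 167 166 160 150]
 [140  70  48  46 126 162 170 203 199 177 170 157 196 214 103  90 100 117
  119 101  95 136 165 166 166 169 169 169 165 157 145 124]
 [163  86  59  48  48  80 193 239 237 222 150  79 184 203  93  88  98 104
   88  85 118 159 166 167 167 167 167 164 155 138 112  93]]
```

Contact at eef z ≈ 76.1 on the rod top (94 mm): 18 N and a rigid stop. So the tip stands at eef + 18, and a level button (76 mm) means eef z ≈ 58. Next I lift, go over the button and press.

Emit:
arm_command:
  steps:
    - {"tx": 0,"ty": 0,"tz": -0.008,"yaw": 0}
    - {"tx": 0.02,"ty": 0,"tz": -0.01,"yaw": 0}
    - {"tx": 0.039,"ty": -0.001,"tz": -0.008,"yaw": 0}
    - {"tx": 0.039,"ty": -0.001,"tz": -0.003,"yaw": 0}
    - {"tx": 0.039,"ty": -0.001,"tz": 0.0,"yaw": 0}
    - {"tx": 0.039,"ty": -0.001,"tz": 0.002,"yaw": 0}
    - {"tx": 0.039,"ty": -0.001,"tz": 0.003,"yaw": 0}
    - {"tx": 0.039,"ty": -0.001,"tz": 0.003,"yaw": 0}

```text
clock: 9.72
eef_pos: [488.2, 77.7, 72.4]
tool_rot: [3.142, 0.002, 0.065]
wrist_force: [-4.3, -1.1, 6.1]
width: -0.1
finger_force: 2.9
```

```bash
python3 - <<'E'
from h import *
print(tri((348.7,259.7),(315.4,285)))
for z in(84,86,88,90):print(z,proj("scene",(489.5,77.5,z)),proj("top",(489.5,77.5,z)))
st=ctrl.state();print(st["eef_pos"],st["wrist_force"],st["torque"])
t=ctrl.capture("scene");brass(t)
E
```

```text
(array([449.60417443,  73.16246745,  91.51976083]), np.float64(2.089866068793592))
84 [334.94032411 252.66968344] [312.56513241 263.92546596]
86 [334.93938065 252.00492532] [312.53929938 263.83354098]
88 [334.93843483 251.33850905] [312.5133502  263.74120268]
90 [334.93748665 250.67042841] [312.48728407 263.64844825]
[488.16764172  77.68934528  72.35171291] [-4.25710924 -1.13930895  6.0637428 ] [-0.12646086  1.0204844  -0.00929072]
scene [290 176  24  12  26] [301.6 181.5]
scene [330 251   6   5  19] [332.1 253.5]
scene [336 255  20  13  82] [343.9 259.9]
```

Emit:
arm_command:
  steps:
    - {"tx": 0,"ty": 0,"tz": 0.001,"yaw": 0}
    - {"tx": 0,"ty": 0,"tz": 0.002,"yaw": 0}
    - {"tx": 0,"ty": 0,"tz": 0.003,"yaw": 0}
    - {"tx": 0,"ty": 0,"tz": 0.004,"yaw": 0}
    - {"tx": 0,"ty": 0,"tz": 0.005,"yaw": 0}
    - {"tx": 0,"ty": 0,"tz": 0.006,"yaw": 0}
    - {"tx": 0,"ty": 0,"tz": 0.007,"yaw": 0}
    - {"tx": 0,"ty": 0,"tz": 0.008,"yaw": 0}
    - {"tx": 0,"ty": 0,"tz": 0.009,"yaw": 0}
    - {"tx": 0,"ty": 0,"tz": 0.009,"yaw": 0}

```text
clock: 11.02
eef_pos: [487.5, 77.7, 63.4]
tool_rot: [3.142, 0.002, 0.065]
wrist_force: [-6.5, -0.2, 10.0]
width: 0.0
finger_force: 5.0
```

```bash
python3 - <<'E'
from h import *
st=ctrl.state();print(st["eef_pos"],st["wrist_force"])
brass(ctrl.capture("scene"))
E
```

```text
[487.54714474  77.67538048  63.44011393] [-6.49637128 -0.23459015 10.02935693]
scene [290 176  23  12  24] [301.5 181.5]
scene [337 257  13  15  67] [342.5 263.4]
```

Emit:
arm_command:
  steps:
    - {"tx": 0,"ty": 0,"tz": 0.001,"yaw": 0}
    - {"tx": 0,"ty": 0,"tz": 0.002,"yaw": 0}
    - {"tx": 0,"ty": 0,"tz": 0.003,"yaw": 0}
    - {"tx": 0,"ty": 0,"tz": 0.004,"yaw": 0}
    - {"tx": 0,"ty": 0,"tz": 0.0045,"yaw": 0}
    - {"tx": 0,"ty": 0,"tz": 0.0045,"yaw": 0}

```text
clock: 11.82
eef_pos: [487.1, 77.7, 58.9]
tool_rot: [3.142, 0.003, 0.065]
wrist_force: [-8.9, -0.4, 11.3]
width: 0.4
finger_force: 5.6
```

Emit:
arm_command:
  steps:
    - {"tx": 0,"ty": 0,"tz": -0.003,"yaw": 0}
    - {"tx": 0,"ty": 0,"tz": -0.01,"yaw": 0}
    - {"tx": 0,"ty": 0,"tz": -0.03,"yaw": 0}
    - {"tx": 0,"ty": 0,"tz": -0.07,"yaw": 0}
    - {"tx": 0,"ty": 0,"tz": -0.12,"yaw": 0}
    - {"tx": 0,"ty": 0,"tz": -0.12,"yaw": 0}

```text
clock: 12.58
eef_pos: [492.1, 77.8, 182.7]
tool_rot: [3.141, -0.007, 0.065]
wrist_force: [-0.6, -0.2, -1.0]
width: -0.1
finger_force: 0.0
```

```bash
python3 - <<'E'
from h import *
t=ctrl.capture("scene");cv2.imwrite("pics/s11.png",t);brass(t)
g=cv2.cvtColor(t,cv2.COLOR_BGR2HSV)
s=cv2.cvtColor(cv2.imread("pics/scene0.png"),cv2.COLOR_BGR2HSV)
# rod column brightness/saturation profile
for r in range(254,290): print(r,s[r,345:354,2],s[r,345:354,1],g[r,345:354,2],g[r,345:354,1])
go(631,-46,180,0.065);print(ctrl.state()["eef_pos"])
E
```

```text
scene [343 189  12   8  28] [348.5 192.5]
scene [331 252   9   8  59] [335.1 255.9]
scene [337 259  13  15  73] [342.6 265.4]
254 [171 129 100  89  90  91  89  89  92] [136  89  36  11  11  14   9   9  11] [245 243 229 185 140 132 105  94  97] [ 9 13 16 22 22 21 15 16 13]
255 [224 202 168 119  89  90  90  92  91] [184 164 135  79   6  11  14  17   8] [241 216 168 134 134 118  89  97  97] [12 22 23 25 19 19 17 11 13]
256 [230 234 227 193 146 101  92  90  90] [186 189 181 160 119  43  11  11  11] [209 145 134 119 102  96  95  94  98] [22 23 23 19 15 11  8 11 13]
257 [235 229 217 228 215 162 122  94  90] [187 184 177 173 174 139  84  24  11] [144 131 117 107  97  96  96  96  96] [37 21 15 14 16 13  8 11 11]
258 [229 198 175 215 215 198 170 147 109] [179 133  74  91 116 161 161 121  58] [182 137 142 164 141 111  95  96  97] [111  50  18  17  13  11  11  11  11]
259 [178 162 196 209 192 154 165 200 182] [122  28  17  16  25  73 184 176 150] [230 199 204 220 200 144  95  94  96] [177 101  29  15  15  16  13   8  11]
260 [144 160 188 204 186 136 103 185 232] [ 28  14  18  15  14  24 121 183
[... 3735 characters left out ...]
[ 88 101 102  95  87  69  80 116 133] [12 10 10 13 15 11 13 11 19]
286 [ 99  81  75  67  71  82 115 148 158] [10 13  7  8  4  9 11 14 16] [108  84  77  75  76  86 123 157 167] [12  9 10 14  7  9 15 13 15]
287 [151 130 120 115 121 136 151 155 146] [14 12 17 11 13 15 15 13 12] [159 138 124 121 128 145 158 163 156] [11 13 10 13 10 12 13 14 13]
288 [171 178 174 166 165 161 156 144 126] [12 11 15 12 14 14 15 14 12] [180 187 184 176 175 171 165 155 134] [13 12 14 16 13 13 14 13 11]
289 [154 166 176 173 166 157 143 122  98] [18 12 13 12 12 13 12 13 18] [162 176 185 183 176 165 151 129 105] [17 13 14 14 14 14 15 14 19]
tx 0.1319 ty 0.1326 tz 0.0007 yaw -0.000
[490.79469909  77.77561639 180.67053336]
```

The near button sank about 12.5 mm (brass rows moved 251.8→255.9), so the near pointer should be about at its ring. Now the far corner: first touch its rod top for height, keeping clear of the chest.

Emit:
arm_command:
  steps:
    - {"tx": 0.06,"ty": 0.06,"tz": 0,"yaw": 0}
    - {"tx": 0.1,"ty": 0.11,"tz": 0,"yaw": 0}
    - {"tx": 0.12,"ty": 0.15,"tz": 0,"yaw": 0}
    - {"tx": 0.1265,"ty": 0.1675,"tz": 0,"yaw": 0}
    - {"tx": 0.1265,"ty": 0.1675,"tz": 0,"yaw": 0}
    - {"tx": 0.1265,"ty": 0.1675,"tz": 0.0,"yaw": 0}

```text
clock: 13.38
eef_pos: [625.6, -80.4, 178.0]
tool_rot: [-3.141, 0.002, 0.065]
wrist_force: [0.1, 0.1, -0.9]
width: -0.1
finger_force: 0.0
```

```bash
python3 - <<'E'
from h import *
st=ctrl.state();print(st["eef_pos"],st["wrist_force"],st["q"])
t=ctrl.capture("top")
h=cv2.cvtColor(t,cv2.COLOR_BGR2HSV);brass(t,"top")
for u,v in((405,179),(408,170),(413,160)): print([onz("top",u,v,z).round() for z in(50,90,140)])
# near corner check: predicted near-tine outer edge row along column 347 for pointer height dz, anchored on rod top
sh=np.array([348.7,259.7])-proj("scene",(451.5,74,94))
w=.065;R=np.array([[np.cos(w),-np.sin(w)],[np.sin(w),np.cos(w)]])
im=cv2.imread("pics/s11.png");hs=cv2.cvtColor(im,cv2.COLOR_BGR2HSV)
m=cv2.inRange(hs,(12,120,100),(30,255,255))
for c in range(338,358): print(c,np.where(m[250:285,c])[0]+250)
for dz in(-3,0,3):
  for yy in(13,-13):
    for xx in(16,0,-8): print(dz,yy,xx,(sh+proj("scene",np.r_[np.array([451.5,74])+R@[xx,yy],66+dz])).round(1))
E
```

```text
[625.55283705 -80.43516179 177.97231234] [ 0.06381889  0.10217725 -0.88142314] [-2.43866918e-01  5.14420971e-01  9.49964283e-02  1.15310696e+00
  2.59809092e-04  2.83270276e+00]
top [371 189   9   8  62] [375.1 192.6]
top [309 262   9   8  60] [313.  265.5]
top [309 274  13   9  63] [314.7 276.9]
top [319 285   4   6  17] [320.7 287.2]
[array([ 664., -113.,   50.]), array([ 653., -105.,   90.]), array([639., -96., 140.])]
[array([ 683., -119.,   50.]), array([ 671., -112.,   90.]), array([ 656., -102.,  140.])]
[array([ 704., -131.,   50.]), array([ 691., -122.,   90.]), array([ 675., -112.,  140.])]
338 [253 254 255 256 257 258 259 263 264 265 266 267]
339 [254 255 256 257 258 262 263 264 265 266 267]
340 [262 263 264 265 266 267 268]
341 [261 262 263 264 265 266 267 268 269]
342 [260 261 262 263 264 265 266 267 268 269 270]
343 [259 260 261 262 263 264 265 266 268 269 270]
344 [258 259 260 261 262 263 264 265 269 270 271]
345 [259 260 261 262 263 264 269 270 271 272]
346 [260 261 262 263 270 271 272 273]
347 [271 272 273]
348 [271 272 273]
349 [272 273]
350 []
351 [263 264]
352 [264 265 266 279 280 281 282]
353 [264 265 266 279 280 281 282 283]
354 [265 266 267 278 279 280 281 282 283]
355 [265 266 267 277 278 279 280 281 282 283 284]
356 [266 267 276 277 278 279 280 281 282 283 284]
357 [276 277 278 279 280 281 282 283 284]
-3 13 16 [338.6 269.1]
-3 13 0 [344.  273.2]
-3 13 -8 [346.8 275.2]
-3 -13 16 [347.4 262.7]
-3 -13 0 [352.8 266.7]
-3 -13 -8 [355.6 268.7]
0 13 16 [338.6 268.1]
0 13 0 [344.1 272.2]
0 13 -8 [346.8 274.2]
0 -13 16 [347.4 261.8]
0 -13 0 [352.8 265.8]
0 -13 -8 [355.6 267.8]
3 13 16 [338.6 267.1]
3 13 0 [344.1 271.2]
3 13 -8 [346.8 273.3]
3 -13 16 [347.4 260.8]
3 -13 0 [352.9 264.8]
3 -13 -8 [355.6 266.8]
```

Emit:
arm_command:
  steps:
    - {"tx": 0,"ty": 0.001,"tz": 0.04,"yaw": 0}
    - {"tx": 0,"ty": 0.001,"tz": 0.075,"yaw": 0}
    - {"tx": 0,"ty": 0.001,"tz": 0.09,"yaw": 0}
    - {"tx": 0,"ty": 0.001,"tz": 0.095,"yaw": 0}
    - {"tx": 0,"ty": 0.001,"tz": 0.097,"yaw": 0}
    - {"tx": 0,"ty": 0.001,"tz": 0.097,"yaw": 0}

```text
clock: 14.18
eef_pos: [627.2, -82.3, 82.8]
tool_rot: [3.141, -0.002, 0.065]
wrist_force: [-0.1, 0.5, -0.3]
width: -0.1
finger_force: 0.0
```

Emit:
arm_command:
  steps:
    - {"tx": 0,"ty": 0,"tz": 0.001,"yaw": 0}
    - {"tx": 0,"ty": 0,"tz": 0.002,"yaw": 0}
    - {"tx": 0,"ty": 0,"tz": 0.003,"yaw": 0}
    - {"tx": 0,"ty": 0,"tz": 0.0035,"yaw": 0}

```text
clock: 14.68
eef_pos: [626.4, -82.2, 78.2]
tool_rot: [-3.142, 0.0, 0.065]
wrist_force: [0.4, -0.5, -0.3]
width: 0.0
finger_force: 0.0
```

Emit:
arm_command:
  steps:
    - {"tx": 0,"ty": 0,"tz": 0.0005,"yaw": 0}
    - {"tx": 0,"ty": 0,"tz": 0.001,"yaw": 0}
    - {"tx": 0,"ty": 0,"tz": 0.0015,"yaw": 0}
    - {"tx": 0,"ty": 0,"tz": 0.002,"yaw": 0}
    - {"tx": 0,"ty": 0,"tz": 0.002,"yaw": 0}

```text
clock: 15.3
eef_pos: [626.4, -82.2, 76.3]
tool_rot: [-3.142, 0.0, 0.065]
wrist_force: [0.5, -0.5, 0.1]
width: -0.1
finger_force: 0.0
```

Emit:
arm_command:
  steps:
    - {"tx": 0,"ty": 0,"tz": 0.0005,"yaw": 0}
    - {"tx": 0,"ty": 0,"tz": 0.001,"yaw": 0}
    - {"tx": 0,"ty": 0,"tz": 0.0015,"yaw": 0}
    - {"tx": 0,"ty": 0,"tz": 0.0015,"yaw": 0}

```text
clock: 15.8
eef_pos: [626.6, -82.2, 75.9]
tool_rot: [3.141, -0.001, 0.065]
wrist_force: [-3.6, 0.2, 11.4]
width: -0.2
finger_force: 5.3
```

The far rod gives the same reference (eef 75.9 ↔ 94 mm). Next, the far button.

Emit:
arm_command:
  steps:
    - {"tx": 0,"ty": 0,"tz": -0.008,"yaw": 0}
    - {"tx": 0.001,"ty": -0.018,"tz": -0.01,"yaw": 0}
    - {"tx": 0.002,"ty": -0.036,"tz": -0.008,"yaw": 0}
    - {"tx": 0.002,"ty": -0.036,"tz": -0.003,"yaw": 0}
    - {"tx": 0.002,"ty": -0.036,"tz": 0.0,"yaw": 0}
    - {"tx": 0.002,"ty": -0.036,"tz": 0.002,"yaw": 0}
    - {"tx": 0.002,"ty": -0.036,"tz": 0.003,"yaw": 0}
    - {"tx": 0.002,"ty": -0.036,"tz": 0.004,"yaw": 0}

```text
clock: 16.8
eef_pos: [626.3, -46.6, 70.9]
tool_rot: [3.141, -0.0, 0.064]
wrist_force: [-0.9, -1.2, 2.5]
width: -0.1
finger_force: 1.3
```

Emit:
arm_command:
  steps:
    - {"tx": 0,"ty": 0,"tz": 0.001,"yaw": 0}
    - {"tx": 0,"ty": 0,"tz": 0.002,"yaw": 0}
    - {"tx": 0,"ty": 0,"tz": 0.003,"yaw": 0}
    - {"tx": 0,"ty": 0,"tz": 0.004,"yaw": 0}
    - {"tx": 0,"ty": 0,"tz": 0.004,"yaw": 0}

```text
clock: 17.42
eef_pos: [627.1, -47.1, 67.9]
tool_rot: [3.14, -0.002, 0.064]
wrist_force: [-0.5, -3.4, 8.9]
width: -0.2
finger_force: 4.5
```

Emit:
arm_command:
  steps:
    - {"tx": 0,"ty": 0,"tz": 0.001,"yaw": 0}
    - {"tx": 0,"ty": 0,"tz": 0.002,"yaw": 0}
    - {"tx": 0,"ty": 0,"tz": 0.003,"yaw": 0}
    - {"tx": 0,"ty": 0,"tz": 0.004,"yaw": 0}
    - {"tx": 0,"ty": 0,"tz": 0.005,"yaw": 0}
    - {"tx": 0,"ty": 0,"tz": 0.006,"yaw": 0}
    - {"tx": 0,"ty": 0,"tz": 0.007,"yaw": 0}
    - {"tx": 0,"ty": 0,"tz": 0.007,"yaw": 0}

```text
clock: 18.42
eef_pos: [627.3, -48.2, 61.2]
tool_rot: [3.138, -0.002, 0.064]
wrist_force: [-0.9, -7.2, 11.4]
width: 0.3
finger_force: 5.3
```

Emit:
arm_command:
  steps:
    - {"tx": 0,"ty": 0,"tz": 0.001,"yaw": 0}
    - {"tx": 0,"ty": 0,"tz": 0.002,"yaw": 0}
    - {"tx": 0,"ty": 0,"tz": 0.0027,"yaw": 0}
    - {"tx": 0,"ty": 0,"tz": 0.0027,"yaw": 0}

```text
clock: 18.92
eef_pos: [627.3, -48.1, 58.6]
tool_rot: [3.138, -0.002, 0.064]
wrist_force: [-1.4, -7.7, 11.1]
width: 0.0
finger_force: 5.5
```

Emit:
arm_command:
  steps:
    - {"tx": -0.001,"ty": 0,"tz": -0.003,"yaw": 0}
    - {"tx": -0.003,"ty": 0,"tz": -0.01,"yaw": 0}
    - {"tx": -0.02,"ty": 0.01,"tz": -0.03,"yaw": 0}
    - {"tx": -0.06,"ty": 0.05,"tz": -0.08,"yaw": 0}
    - {"tx": -0.1,"ty": 0.1,"tz": -0.12,"yaw": 0}
    - {"tx": -0.12,"ty": 0.16,"tz": -0.13,"yaw": 0}
    - {"tx": -0.15,"ty": 0.21,"tz": -0.13,"yaw": 0}
    - {"tx": -0.18,"ty": 0.26,"tz": -0.13,"yaw": 0}
    - {"tx": -0.2,"ty": 0.3,"tz": -0.13,"yaw": 0}
    - {"tx": -0.2,"ty": 0.3,"tz": -0.13,"yaw": 0}

```text
clock: 20.18
eef_pos: [444.1, -361.7, 186.9]
tool_rot: [3.141, 0.0, 0.06]
wrist_force: [0.0, -0.0, -0.5]
width: 0.0
finger_force: 0.0
```

```bash
python3 - <<'E'
from h import *
out={}
for tag in("0","1"):
  E={}
  for n in("scene","top"):
    im=cv2.imread(f"pics/{n}0.png") if tag=="0" else ctrl.capture(n)
    if tag=="1": cv2.imwrite(f"pics/{n}_end.png",im);brass(im,n)
    h=cv2.cvtColor(im,cv2.COLOR_BGR2HSV)
    m=((h[...,2]>(195 if n=="scene" else 140))&(h[...,1]<40)).astype(np.uint8)
    k,l,st,c=cv2.connectedComponentsWithStats(m)
    i=max((j for j in range(1,k) if 290<c[j][0]<390 and 185<c[j][1]<290),key=lambda j:st[j,4])
    hull=cv2.convexHull(max(cv2.findContours((l==i).astype(np.uint8),0,1)[0],key=cv2.contourArea))
    q=cv2.approxPolyN(hull,4)[0] if hasattr(cv2,"approxPolyN") else None
    E[n]=q; print(tag,n,st[i],q.tolist())
print(ctrl.state()["eef_pos"])
E
```

```text
0 scene [ 287  195   99   69 3116] [[386, 217], [334, 263], [283, 230], [335, 192]]
0 top [ 301  186   89   87 5846] [[390, 264], [306, 272], [300, 194], [381, 184]]
scene [333 190  24  12 105] [341.8 196.1]
scene [331 252  10   8  60] [335.6 255.8]
scene [337 259  13  15  67] [342.7 265.2]
1 scene [ 287  199  100   74 3239] [[387, 224], [336, 273], [284, 229], [337, 194]]
top [383 187  18  14 109] [389.5 194. ]
top [371 190   9   8  59] [375.2 193.7]
top [309 262  10   8  63] [313.4 265.5]
top [309 274  12  17  74] [313.9 277.9]
1 top [ 302  188   87   85 5822] [[389, 267], [306, 273], [301, 194], [381, 187]]
[ 445.53223605 -358.3834417   186.8852651 ]
```

Both corners are pressed and the arm is clear. One independent check: compare the plate's pivot–near and pivot–far edges in the scene view with a level-plate prediction, before and after.

```bash
python3 - <<'E'
from h import *
top=cv2.imread("pics/top_end.png")
near=onz("top",313.4,265.5,76)[:2];far=onz("top",375.2,193.7,76)[:2]
d=far-near;w=np.arctan2(d[1],d[0])+np.pi/4;C=(near+far)/2
print("yaw",w,"sep",np.hypot(*d),near,far)
R=np.array([[np.cos(w),-np.sin(w)],[np.sin(w),np.cos(w)]])
W=lambda x,y,z:np.r_[C+R@[x,y],z]
def edge(g,P,N):  # steepest transition along image normal
    ts=np.arange(-8,8.01,.1);pts=(P+np.outer(ts,N)).astype(np.float32)
    v=cv2.GaussianBlur(cv2.remap(g,pts[:,:1],pts[:,1:],cv2.INTER_CUBIC).astype(float),(1,15),3).ravel()
    return ts[np.argmin(np.gradient(v)[5:-5])+5]
for f in("scene0","scene_end"):
    g=cv2.cvtColor(cv2.imread(f"pics/{f}.png"),6)
    for name,fn in(("pivot-near",lambda s:(s,80)),("pivot-far",lambda s:(80,s)),("near-free",lambda s:(-80,s)),("far-free",lambda s:(s,-80))):
        r=[]
        for s in range(-70,71,10):
            x,y=fn(s);P=proj("scene",W(x,y,70));Q=proj("scene",W(*fn(s+5),70));T=(Q-P)/np.linalg.norm(Q-P)
            N=np.array([-T[1],T[0]]);O=P-proj("scene",W(0,0,70));N=N if N@O>0 else -N
            up=(proj("scene",W(x,y,71))-P)@N
            r.append(edge(g,P,N)/up)
        print(f,name,np.round(r,1))
E
```

```text
yaw 0.06294039731114875 sep 187.11151670189105 [487.13287644  76.11226706] [627.50072671 -47.61156368]
scene0 pivot-near [ -3.5   8.1   6.2   5.9   4.3   2.8   1.6  -6.4  -7.6  -8.8 -10.5 -12.2
 -17.9  29.   30.4]
scene0 pivot-far [ 16.8  14.5  13.   11.5 -13.6 -14.7 -15.7 -16.3 -18.4 -19.4 -20.    2.4
   1.7 -25.7 -24.5]
scene0 near-free [ 26.   23.9  29.8  29.7  29.2  28.7  27.4  26.5  25.2  24.7  22.7  22.2
 -17.5  19.8  18.9]
scene0 far-free [16.6 26.1 25.8 25.6 25.4 23.4 21.7 20.7 19.  18.  16.3 15.6 14.6 11.7
 10.3]
scene_end pivot-near [ -5.8  -8.5  -7.   -7.8  -9.   -3.6  -9.9  -4.4  -8.4 -10.8 -12.1 -11.8
 -18.3   9.4  -9.9]
scene_end pivot-far [  6.2   3.6   3.3   2.9 -23.  -23.2 -23.5 -23.8 -24.  -24.7 -25.3  -0.3
  -0.7 -26.  -24.9]
scene_end near-free [  9.2   9.2   7.9   7.5   7.5   7.1   6.3   6.2   5.4   5.4   5.4   4.6
 -17.9   4.6   3.8]
scene_end far-free [  7.6   7.3   7.    7.    6.3   6.    5.    5.4   4.7   4.7   3.6   3.3
   3.6   3.3 -22.8]
```

```bash
cat > edges.py <<'E'
from h import *
w=.063;C=np.array([557.3,14.2]);R=np.array([[np.cos(w),-np.sin(w)],[np.sin(w),np.cos(w)]])
W=lambda x,y,z:np.r_[C+R@[x,y],z]
E4={"pn":lambda s,h:(s,h),"pf":lambda s,h:(h,s),"nf":lambda s,h:(-h,s),"ff":lambda s,h:(s,-h)}
def line(im,cam,name,h,z,ch,rel,S,lo=-9,hi=9):
    g=cv2.GaussianBlur(im,(0,0),.7);g=cv2.cvtColor(g,cv2.COLOR_BGR2HSV)[...,ch].astype(np.float32);P2=[]
    for s in S:
        f=E4[name];P=proj(cam,W(*f(s,h),z));Q=proj(cam,W(*f(s+5,h),z));T=(Q-P)/np.linalg.norm(Q-P)
        N=np.array([-T[1],T[0]]);N=N if N@(P-proj(cam,W(0,0,z)))>0 else -N
        ts=np.arange(lo,hi,.1);pt=(P+np.outer(ts,N)).astype(np.float32)
        v=cv2.remap(g,pt[:,:1],pt[:,1:],cv2.INTER_LINEAR).ravel()
        i0=np.median(v[:20]);k=np.where(v<i0*rel if rel<1 else v>rel)[0]
        if len(k): P2.append(pt[k[0]])
    P2=np.array(P2)
    if len(P2)<5:return None
    for _ in range(4):
        a=cv2.fitLine(P2,cv2.DIST_HUBER,0,.01,.01).ravel();r=(P2-a[2:])@np.array([-a[1],a[0]])
        P2=P2[abs(r)<max(.5,1.5*np.median(abs(r)))]
    A,B=(onz(cam,*(a[2:]+t*a[:2]),z)[:2] for t in(-20,20));d=B-A
    ang=np.arctan2(d[1],d[0])-(np.pi/2 if name in("pf","nf") else 0);ang=(ang+np.pi/2)%np.pi-np.pi/2
    nrm=R.T@((A+B)/2-C)
    return len(P2),round(float(ang),4),round(float(np.std((P2-a[2:])@np.array([-a[1],a[0]]))),2),nrm.round(1)
E
python3 - <<'E'
from edges import *
S=range(-72,73,4)
for tag in("0","_end"):
  for cam in("scene","top"):
    im=cv2.imread(f"pics/{cam}{tag}.png")
    for n in E4:
        print(tag,cam,n,"plate",line(im,cam,n,80,70,2,.93,S),"base",line(im,cam,n,92,8,1,80,range(-80,81,4),-3,8))
E
```

```text
0 scene pn plate (29, 0.1428, 0.17, array([-22.6,  77.5])) base (41, 0.0604, 0.1, array([ 7.7, 93.8]))
0 scene pf plate (24, 0.1479, 0.12, array([60.6, 26.5])) base (6, -0.0128, 0.05, array([95.8, 68. ]))
0 scene nf plate (30, 0.0987, 0.18, array([-60.4, -24.2])) base (33, 0.0602, 0.09, array([-92.9, -19. ]))
0 scene ff plate (23, 0.1874, 0.12, array([  1.8, -95.2])) base (14, 0.0735, 0.11, array([-56. , -95.2]))
0 top pn plate (25, 0.058, 0.11, array([ 6.9, 79.6])) base (41, 0.0627, 0.1, array([-0.1, 92.4]))
0 top pf plate (9, 0.2311, 0.24, array([ 78. , -14.7])) base (34, 0.1051, 0.12, array([99.7,  6.6]))
0 top nf plate (31, 0.0833, 0.13, array([-73.6, -11.3])) base (25, 0.0635, 0.17, array([-93. , -15.6]))
0 top ff plate (33, 0.0803, 0.13, array([ -5.6, -79. ])) base (34, 0.0687, 0.13, array([  2.5, -94. ]))
_end scene pn plate (29, 0.0811, 0.14, array([ 9.5, 82.8])) base (41, 0.0608, 0.09, array([ 7.7, 93.8]))
_end scene pf plate (26, 0.067, 0.14, array([57.4, 14.6])) base (6, -0.0128, 0.05, array([95.8, 68. ]))
_end scene nf plate (32, 0.0894, 0.05, array([-73.3, -12.9])) base (33, 0.0618, 0.09, array([-93. , -30.8]))
_end scene ff plate (26, 0.0917, 0.09, array([-10.3, -81.8])) base (10, 0.0882, 0.07, array([-60., -95.]))
_end top pn plate (29, 0.0544, 0.17, array([-8.4, 78.9])) base (41, 0.063, 0.1, array([ 3.9, 92.4]))
_end top pf plate (9, 0.209, 0.28, array([ 77.9, -25.3])) base (37, 0.0759, 0.16, array([97.,  8.]))
_end top nf plate (31, 0.0619, 0.15, array([-77.7, -19.6])) base (29, 0.0622, 0.24, array([-93.1, -36. ]))
_end top ff plate (32, 0.0682, 0.12, array([-10. , -78.3])) base (34, 0.0647, 0.06, array([  2.5, -93.7]))
```

Base edges calibrate well in both views (yaw 0.061–0.063 everywhere). The plate edges and fork suggest the pointers may still be a few mm high, while touch says about +1 mm. I'll check the tip height once more by touching the bare bench (z = 0) to the right of the table.

Emit:
arm_command:
  steps:
    - {"tx": -0.004,"ty": -0.06,"tz": 0.0,"yaw": 0}
    - {"tx": -0.004,"ty": -0.12,"tz": 0.03,"yaw": 0}
    - {"tx": -0.004,"ty": -0.17,"tz": 0.08,"yaw": 0}
    - {"tx": -0.004,"ty": -0.187,"tz": 0.13,"yaw": 0}
    - {"tx": -0.004,"ty": -0.187,"tz": 0.17,"yaw": 0}
    - {"tx": -0.004,"ty": -0.187,"tz": 0.19,"yaw": 0}
    - {"tx": -0.004,"ty": -0.187,"tz": 0.196,"yaw": 0}
    - {"tx": -0.004,"ty": -0.187,"tz": 0.198,"yaw": 0}

```text
clock: 21.28
eef_pos: [430.3, -171.5, -10.6]
tool_rot: [-3.142, -0.0, 0.066]
wrist_force: [-0.4, 0.4, -0.0]
width: -0.1
finger_force: 0.0
```

Emit:
arm_command:
  steps:
    - {"tx": 0,"ty": 0,"tz": 0.001,"yaw": 0}
    - {"tx": 0,"ty": 0,"tz": 0.002,"yaw": 0}
    - {"tx": 0,"ty": 0,"tz": 0.003,"yaw": 0}
    - {"tx": 0,"ty": 0,"tz": 0.004,"yaw": 0}
    - {"tx": 0,"ty": 0,"tz": 0.005,"yaw": 0}
    - {"tx": 0,"ty": 0,"tz": 0.005,"yaw": 0}

```text
clock: 22.02
eef_pos: [429.8, -172.1, -16.0]
tool_rot: [-3.141, 0.0, 0.065]
wrist_force: [0.2, 0.7, 0.6]
width: 0.2
finger_force: 0.0
```

Emit:
arm_command:
  steps:
    - {"tx": 0,"ty": 0,"tz": 0.0007,"yaw": 0}
    - {"tx": 0,"ty": 0,"tz": 0.0015,"yaw": 0}
    - {"tx": 0,"ty": 0,"tz": 0.002,"yaw": 0}
    - {"tx": 0,"ty": 0,"tz": 0.002,"yaw": 0}

```text
clock: 22.52
eef_pos: [429.9, -172.1, -17.9]
tool_rot: [-3.142, 0.0, 0.065]
wrist_force: [-0.3, -0.4, 0.1]
width: -0.1
finger_force: 0.0
```

Emit:
arm_command:
  steps:
    - {"tx": 0,"ty": 0,"tz": 0.0007,"yaw": 0}
    - {"tx": 0,"ty": 0,"tz": 0.0015,"yaw": 0}
    - {"tx": 0,"ty": 0,"tz": 0.0015,"yaw": 0}

```text
clock: 22.9
eef_pos: [430.0, -172.2, -18.0]
tool_rot: [3.141, -0.0, 0.065]
wrist_force: [-6.7, 4.8, 26.9]
width: 0.2
finger_force: 13.9
```

Emit:
arm_command:
  steps:
    - {"tx": 0,"ty": 0,"tz": 0.0007,"yaw": 0}
    - {"tx": 0,"ty": 0,"tz": 0.0015,"yaw": 0}
    - {"tx": 0,"ty": 0,"tz": 0.0015,"yaw": 0}

```text
clock: 23.28
eef_pos: [430.0, -172.2, -18.2]
tool_rot: [3.141, -0.001, 0.065]
wrist_force: [-11.6, 6.7, 56.1]
width: 0.0
finger_force: 27.6
```

The bench touch gives tip = eef + 18.0 mm, agreeing with both rods, so touch can be trusted. I'll re-touch the near button, whose height now has little tilt effect.

Emit:
arm_command:
  steps:
    - {"tx": 0,"ty": 0,"tz": -0.04,"yaw": 0}
    - {"tx": 0,"ty": 0,"tz": -0.09,"yaw": 0}
    - {"tx": 0.02,"ty": -0.05,"tz": -0.14,"yaw": 0}
    - {"tx": 0.06,"ty": -0.1,"tz": -0.15,"yaw": 0}
    - {"tx": 0.073,"ty": -0.16,"tz": -0.15,"yaw": 0}
    - {"tx": 0.073,"ty": -0.21,"tz": -0.15,"yaw": 0}
    - {"tx": 0.073,"ty": -0.245,"tz": -0.13,"yaw": 0}
    - {"tx": 0.073,"ty": -0.245,"tz": -0.1,"yaw": 0}
    - {"tx": 0.073,"ty": -0.245,"tz": -0.088,"yaw": 0}
    - {"tx": 0.073,"ty": -0.245,"tz": -0.085,"yaw": 0}

```text
clock: 24.52
eef_pos: [486.6, 76.7, 63.8]
tool_rot: [-3.142, 0.001, 0.064]
wrist_force: [0.6, 0.4, 0.3]
width: 0.3
finger_force: 0.0
```

Emit:
arm_command:
  steps:
    - {"tx": 0,"ty": 0,"tz": 0.001,"yaw": 0}
    - {"tx": 0,"ty": 0,"tz": 0.002,"yaw": 0}
    - {"tx": 0,"ty": 0,"tz": 0.003,"yaw": 0}
    - {"tx": 0,"ty": 0,"tz": 0.003,"yaw": 0}

```text
clock: 25.02
eef_pos: [487.3, 77.0, 61.5]
tool_rot: [3.141, -0.001, 0.065]
wrist_force: [0.4, -0.9, 2.2]
width: -0.2
finger_force: 1.2
```

Emit:
arm_command:
  steps:
    - {"tx": 0,"ty": 0,"tz": 0.0005,"yaw": 0}
    - {"tx": 0,"ty": 0,"tz": 0.001,"yaw": 0}
    - {"tx": 0,"ty": 0,"tz": 0.001,"yaw": 0}

```text
clock: 25.4
eef_pos: [487.1, 77.1, 60.3]
tool_rot: [3.141, -0.001, 0.065]
wrist_force: [0.4, 0.2, 5.6]
width: -0.1
finger_force: 2.7
```

Contact already shows at eef 61.5 with force growing slowly, so the corner springs back about 3 mm on release, as the pictures suggested. The rest height is what counts, so I'll press about 3 mm deeper than before while staying above −5 mm.

Emit:
arm_command:
  steps:
    - {"tx": 0,"ty": 0,"tz": 0.001,"yaw": 0}
    - {"tx": 0,"ty": 0,"tz": 0.002,"yaw": 0}
    - {"tx": 0,"ty": 0,"tz": 0.003,"yaw": 0}
    - {"tx": 0,"ty": 0,"tz": 0.0035,"yaw": 0}
    - {"tx": 0,"ty": 0,"tz": 0.0035,"yaw": 0}

```text
clock: 26.02
eef_pos: [486.7, 77.0, 57.0]
tool_rot: [3.141, 0.0, 0.065]
wrist_force: [-2.7, -0.2, 10.1]
width: 0.3
finger_force: 5.3
```

Another 1.1 mm, then I release slowly and watch where contact ends.

Emit:
arm_command:
  steps:
    - {"tx": 0,"ty": 0,"tz": 0.0006,"yaw": 0}
    - {"tx": 0,"ty": 0,"tz": 0.0011,"yaw": 0}
    - {"tx": 0,"ty": 0,"tz": 0.0011,"yaw": 0}

```text
clock: 26.4
eef_pos: [486.6, 77.0, 55.9]
tool_rot: [3.141, 0.0, 0.065]
wrist_force: [-3.0, -1.3, 11.5]
width: 0.2
finger_force: 5.5
```

Emit:
arm_command:
  steps:
    - {"tx": 0,"ty": 0,"tz": -0.0007,"yaw": 0}
    - {"tx": 0,"ty": 0,"tz": -0.0015,"yaw": 0}
    - {"tx": 0,"ty": 0,"tz": -0.0015,"yaw": 0}

```text
clock: 26.78
eef_pos: [486.7, 77.0, 57.3]
tool_rot: [3.141, 0.0, 0.065]
wrist_force: [-1.1, -1.3, 7.0]
width: 0.1
finger_force: 3.5
```

Emit:
arm_command:
  steps:
    - {"tx": 0,"ty": 0,"tz": -0.0005,"yaw": 0}
    - {"tx": 0,"ty": 0,"tz": -0.001,"yaw": 0}
    - {"tx": 0,"ty": 0,"tz": -0.001,"yaw": 0}

```text
clock: 27.15
eef_pos: [486.8, 77.1, 58.1]
tool_rot: [3.142, 0.0, 0.065]
wrist_force: [-0.2, -0.0, 4.3]
width: 0.2
finger_force: 2.3
```

Near rests at about 77.3 (pointer about +1.5 mm). Same for far.

Emit:
arm_command:
  steps:
    - {"tx": 0,"ty": 0,"tz": -0.004,"yaw": 0}
    - {"tx": 0,"ty": 0,"tz": -0.03,"yaw": 0}
    - {"tx": 0.04,"ty": 0.04,"tz": -0.04,"yaw": 0}
    - {"tx": 0.08,"ty": 0.08,"tz": -0.04,"yaw": 0}
    - {"tx": 0.12,"ty": 0.12,"tz": -0.04,"yaw": 0}
    - {"tx": 0.131,"ty": 0.133,"tz": -0.03,"yaw": 0}
    - {"tx": 0.131,"ty": 0.133,"tz": -0.015,"yaw": 0}
    - {"tx": 0.131,"ty": 0.133,"tz": -0.008,"yaw": 0}
    - {"tx": 0.131,"ty": 0.133,"tz": -0.006,"yaw": 0}
    - {"tx": 0.131,"ty": 0.133,"tz": -0.006,"yaw": 0}

```text
clock: 28.4
eef_pos: [625.9, -46.4, 64.3]
tool_rot: [-3.142, -0.0, 0.066]
wrist_force: [-0.1, -0.7, 0.5]
width: 0.2
finger_force: 0.0
```

Emit:
arm_command:
  steps:
    - {"tx": 0,"ty": 0,"tz": 0.001,"yaw": 0}
    - {"tx": 0,"ty": 0,"tz": 0.002,"yaw": 0}
    - {"tx": 0,"ty": 0,"tz": 0.003,"yaw": 0}
    - {"tx": 0,"ty": 0,"tz": 0.003,"yaw": 0}

```text
clock: 28.9
eef_pos: [626.5, -47.2, 61.2]
tool_rot: [3.141, -0.001, 0.065]
wrist_force: [-0.1, -0.5, 2.5]
width: -0.3
finger_force: 1.4
```

Emit:
arm_command:
  steps:
    - {"tx": 0,"ty": 0,"tz": 0.001,"yaw": 0}
    - {"tx": 0,"ty": 0,"tz": 0.002,"yaw": 0}
    - {"tx": 0,"ty": 0,"tz": 0.003,"yaw": 0}
    - {"tx": 0,"ty": 0,"tz": 0.004,"yaw": 0}
    - {"tx": 0,"ty": 0,"tz": 0.0045,"yaw": 0}
    - {"tx": 0,"ty": 0,"tz": 0.0045,"yaw": 0}

```text
clock: 29.65
eef_pos: [627.1, -47.7, 57.6]
tool_rot: [3.14, -0.002, 0.065]
wrist_force: [-1.1, -2.2, 10.2]
width: 0.6
finger_force: 5.2
```

Emit:
arm_command:
  steps:
    - {"tx": 0,"ty": 0,"tz": 0.0008,"yaw": 0}
    - {"tx": 0,"ty": 0,"tz": 0.0016,"yaw": 0}
    - {"tx": 0,"ty": 0,"tz": 0.0019,"yaw": 0}
    - {"tx": 0,"ty": 0,"tz": 0.0019,"yaw": 0}

```text
clock: 30.15
eef_pos: [627.2, -47.9, 55.8]
tool_rot: [3.14, -0.002, 0.064]
wrist_force: [-1.8, -2.2, 10.7]
width: 0.1
finger_force: 5.5
```

Emit:
arm_command:
  steps:
    - {"tx": 0,"ty": 0,"tz": -0.001,"yaw": 0}
    - {"tx": 0,"ty": 0,"tz": -0.002,"yaw": 0}
    - {"tx": 0,"ty": 0,"tz": -0.0025,"yaw": 0}
    - {"tx": 0,"ty": 0,"tz": -0.0025,"yaw": 0}

```text
clock: 30.65
eef_pos: [626.7, -47.7, 57.6]
tool_rot: [3.141, -0.001, 0.064]
wrist_force: [-0.8, -2.0, 7.0]
width: 0.3
finger_force: 2.9
```

Emit:
arm_command:
  steps:
    - {"tx": 0,"ty": 0,"tz": -0.0007,"yaw": 0}
    - {"tx": 0,"ty": 0,"tz": -0.0013,"yaw": 0}
    - {"tx": 0,"ty": 0,"tz": -0.0013,"yaw": 0}

```text
clock: 31.02
eef_pos: [626.3, -47.4, 58.5]
tool_rot: [3.141, -0.0, 0.065]
wrist_force: [0.1, -3.0, 3.1]
width: -0.0
finger_force: 1.8
```

Emit:
arm_command:
  steps:
    - {"tx": -0.001,"ty": 0,"tz": -0.003,"yaw": 0}
    - {"tx": -0.003,"ty": 0,"tz": -0.01,"yaw": 0}
    - {"tx": -0.02,"ty": 0.01,"tz": -0.03,"yaw": 0}
    - {"tx": -0.06,"ty": 0.05,"tz": -0.08,"yaw": 0}
    - {"tx": -0.1,"ty": 0.1,"tz": -0.12,"yaw": 0}
    - {"tx": -0.12,"ty": 0.16,"tz": -0.13,"yaw": 0}
    - {"tx": -0.15,"ty": 0.21,"tz": -0.13,"yaw": 0}
    - {"tx": -0.18,"ty": 0.26,"tz": -0.13,"yaw": 0}
    - {"tx": -0.2,"ty": 0.3,"tz": -0.13,"yaw": 0}
    - {"tx": -0.2,"ty": 0.3,"tz": -0.13,"yaw": 0}

```text
clock: 32.28
eef_pos: [444.1, -362.7, 188.5]
tool_rot: [3.141, 0.0, 0.06]
wrist_force: [0.5, 1.0, 0.2]
width: 0.1
finger_force: 0.0
```

```bash
python3 - <<'E'
from edges import *
S=range(-72,73,4)
for cam in("scene","top"):
    im=ctrl.capture(cam);cv2.imwrite(f"pics/{cam}_end2.png",im);brass(im,cam)
    for n in E4: print(cam,n,"plate",line(im,cam,n,80,70,2,.93,S))
m=cv2.inRange(cv2.cvtColor(cv2.imread("pics/scene_end2.png"),40),(12,120,100),(30,255,255))
for c in range(343,357): print(c,np.where(m[255:276,c])[0]+255)
E
```

```text
scene [333 191  23  12 101] [342.4 197.1]
scene [331 253  10   8  59] [335.8 256.6]
scene [337 260  13  15  68] [342.8 266.4]
scene pn plate (30, 0.0641, 0.18, array([-12. ,  83.3]))
scene pf plate (26, 0.0549, 0.14, array([57. , 34.4]))
scene nf plate (32, 0.0755, 0.11, array([-76.6,  -3.8]))
scene ff plate (28, 0.0799, 0.14, array([-11.6, -78.4]))
top [383 188  18  13  99] [388.5 194.5]
top [371 191   9   8  61] [375.2 194.4]
top [310 262   9   9  65] [313.8 265.7]
top [309 274  13  18  77] [313.7 278.7]
top pn plate (31, 0.0577, 0.19, array([-27.1,  78.9]))
top pf plate (6, 0.1868, 0.28, array([72.2,  7.4]))
top nf plate (31, 0.0638, 0.11, array([-78.5, -17.6]))
top ff plate (31, 0.066, 0.13, array([ -0.8, -78. ]))
343 [260 261 262 263 264 265 266 267 268 269 270]
344 [260 261 262 263 264 265 266 269 270 271 272]
345 [260 261 262 263 264 265 270 271 272 273]
346 [261 262 263 271 272 273]
347 [271 272 273]
348 [272 273 274]
349 [273 274]
350 []
351 [264 265]
352 [265 266]
353 [265 266 267]
354 [266 267 268]
355 [267 268]
356 [267 268]
```

Images agree with touch: edge tilts are about 0.005–0.015 rad and the fork is about 1 px lower, so both pointers sit about +1 to +2 mm from their rings, inside the limit. The arm is clear, so I'll hand in.

```bash
python3 -c "
from plant import ctrl
print(ctrl.job_done())"
```

```text
the job is handed in; nothing more can be done
None
```

I pressed both corners down, released them and handed the job in at about 32 s. By touch and camera, both pointers rest about 1–2 mm above their rings (limit 3 mm) and the arm is clear; no verdict came back, and I did not check afterwards whether the loose items had moved.

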